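# Slide the pressing board under the veneer press beam

### The job

Take the pressing board with the red grip and slide it, nose first, under the beam of the small wooden veneer press, between its two posts, until its nose is fully home at the stop strip behind the beam; leave it lying flat and straight on the press bed and let go. Leave the boards with the blue and yellow grips where they lie.

Things in the scene. Friction and masses are not known exactly. Their poses are not given: they have to be found in the camera images.
- red_board_grip (a point): Pale wooden board, red grip, 0.16 kg (mm). Plate 180 long (x), 80 wide (y), 14 thick, lying flat; on its tail end stands a grip block 40 long (x), 24 wide (y), 54 high above the plate. The point: centre of the grip block, 41 above the underside, 22 ahead of the tail, 158 behind the free end (nose). x points to the nose, z up.
- blue_board_grip (a point): Same kind of board with a blue grip, to be left alone. The point and axes are as for the red one.
- yellow_board_grip (a point): Same kind of board with a yellow grip, to be left alone. The point and axes are as for the red one.
- slot (a point): Fixed wooden press (mm). Point: on top of its bed, below mid near face of the dark beam (red strip); x into slot, z up. Bed top 15 above table, 150 wide, x -175..125. Beam x 0..50, underside 28 above bed, top 68, bolts to 80. Posts leave y -55..55 free. Stop strip 20 high, face at x 100. Home: nose at stop, board x along slot x, so grip centre at x -58, y 0, z 41.
Mind the look-alikes: they are no part of the job. Leave any pink or purple look-alike of the part that bears red_board_grip alone.

How it is judged:
By the outcome, as a careful person would: the job done as asked, in the order asked, and still so for the second after the job is handed in, with the robot touching nothing.
It also fails if it takes over 42 s, if anything falls off the work surface, if the arm or the gripper's body presses on something with over 40 N, if the wrist force passes 120 N, or if a joint passes its speed limit or range.

### The arm

A 6-joint arm with a two-finger parallel gripper is mounted at the origin on the work surface. World frame = base frame: x ahead of the robot, y to its left, z up, the work surface at z = 0. Lengths are in mm, angles in degrees, forces in N, time in s.
With the tool pointing down it reaches from about 350 to 875 mm from the base axis. Payload 4.2 kg.
Tool frame: the origin (TCP) lies midway between the tips of the shut fingers; the grasp point (between the pads) lies 19 mm behind it (r.grip_depth is the distance from the TCP to the grasp point, in mm); z points along the fingers, x is the direction in which the jaws open and shut, and the axes are right-handed (so a half turn about z gives the same grasp; the last joint's range is limited). The gripper opens to 87 mm and grips with 3 to 60 N. Pads are 19 mm wide; open, the fingers measure 117 mm over their backs; the gripper's body (75 mm by 190 mm) begins 51 mm behind the grasp point.
Start: joints at [79.103, 22.042, 0.453, 0, -68.411, -14.817], TCP at [271.144, 563.099, 222.55] pointing down, gripper open.
Joint ranges: [-179.83, 179.83], [-69.29, 118.12], [-61.27, 80.66], [-181.25, 117.63], [-171.15, -9.14], [-177.46, 177.46]. Speed limits (degrees/s): [159.86, 159.86, 180, 180, 180, 180].

### API

Orientations are given as a 3x3 rotation matrix whose columns are the frame's x, y, z axes.
In Python, from bench import r gives the robot as it stands. The module is installed in compiled form; this text tells all that it offers.
- The arm moves only by the tool play_rows, never from a script. Its argument "steps" is a list of rows, each a list of 3 entries, a list of its own where there are three numbers: the shift along the tool's x, y, z in cm, then the turn, a rotation vector about the tool's x, y, z in degrees, then the finger opening in cm, from 0 to 8.7. A call has 1 to 12 rows; each row shifts and turns the commanded pose from where the row before left it, along the tool's axes as they then stand; what a row does not reach is not made up. A row lasts 1/10 s, in which the tool goes at most 50 mm and 8.59 degrees, less where a joint would pass 70% of its speed; a pose out of reach is approached as far as the arm can. A call is refused whole if a number of a shift passes 5 or a number of a turn 8.59, either way. A call with a gripper value outside its range is refused whole. The fingers move at their own pace and stop on an object; the grip force is fixed at half the most. Time passes only in rows, so rows that do not move let the fingers close. It gives the time, the measured TCP pose, the force and the opening at its end, in the units of the state.
- r.get_obs(): the state, without advancing time (a new reading comes with each control period).
- r.get_image(name): name is "scene" or "top" or "wrist"; returns a dict with "img" (400x640x3 uint8, red, green, blue), "K" (3x3 intrinsics, pixels), "rvec" (rotation vector, rad) and "tvec" (3), from world to camera coordinates, as OpenCV has them; the wrist camera has in their place "mount" (4x4, takes a point from camera to tool coordinates, whose origin is the TCP and whose axes are the tool frame's). Camera axes: x right, y down, z forward; pixel columns grow to the right and rows downward; lengths in mm; the calibration is good to about 2 mm. A picture is of the moment at which its call begins: read the wrist's pose just before it. There is no depth.
- r.sign_off(): hands the job in, once; it reports no verdict.
The state is a dict: "time_s": time; "joints": joint angles; "qd": joint speeds; "joint_torque": joint torques, N m; "position": TCP position; "tool_rot": TCP orientation; "wrist_force": force on the tool from outside, world axes, zero at the start; "torque": the same for the moment, N m; "grip_width": finger opening in mm.
Only numpy, scipy, OpenCV 4.12 (cv2) and the standard library are available. Lean on these libraries where they do the work, as an engineer would, in place of code of your own. Each camera call takes 0.05 s, during which the arm holds its last target. There are 200 camera calls.

## Working session

There is one attempt and no reset: what is moved stays moved. The work goes in short steps, Python scripts to look and compute and a tool call to move; the robot and the scene stay as the last step left them, time stands still between calls to the robot, and variables do not carry over. Pictures are saved under pics/ and viewed, about 8 in all and at most 12, crops included, and the job is handed in when it is done.

Besides the shell and the picture viewer there is one more tool, called after "Request:" in YAML: its name, and indented under it one key for each argument. play_rows: Moves the arm, as the interface text tells. Its arguments: {"type":"object","properties":{"steps":{"type":"array"}},"required":["steps"]}

```bash
mkdir -p pics; cat > h.py <<'E'
import numpy as np, cv2
from bench import r
def cast(c,uv,z):
    R,_=cv2.Rodrigues(np.array(c["rvec"],float)); t=np.array(c["tvec"],float).ravel()
    uv=np.atleast_2d(np.array(uv,float)); d=np.c_[uv,np.ones(len(uv))]@np.linalg.inv(c["K"]).T@R
    o=-R.T@t; s=(z-o[2])/d[:,2]; return o+d*s[:,None]
def proj(c,P):
    return cv2.projectPoints(np.atleast_2d(np.array(P,float)),np.array(c["rvec"],float),np.array(c["tvec"],float),np.array(c["K"],float),None)[0].reshape(-1,2)
def save(im,n): cv2.imwrite("pics/"+n,im[:,:,::-1])
E
python3 - <<'E'
from h import *
import pickle
a={n:r.get_image(n) for n in("scene","top")}
pickle.dump(a,open("a.pkl","wb"))
for n in a: save(a[n]["img"],n+"0.png"); c=a[n]; R,_=cv2.Rodrigues(np.array(c["rvec"],float)); print(n,(-R.T@np.array(c["tvec"]).ravel()).round(),np.round(c["K"],0).tolist())
o=r.get_obs(); print(o["position"],np.round(o["tool_rot"],3),o["grip_width"])
E
```

```text
scene [898. 654. 878.] [[389.0, 0.0, 314.0], [0.0, 389.0, 198.0], [0.0, 0.0, 1.0]]
top [ 287.   81. 1199.] [[372.0, 0.0, 322.0], [0.0, 372.0, 199.0], [0.0, 0.0, 1.0]]
[270.9417012  562.62678177 221.58644868] [[-0.434 -0.901 -0.001]
 [-0.901  0.434 -0.002]
 [ 0.002 -0.    -1.   ]] 87.09293567559985
```

View pics/top0.png

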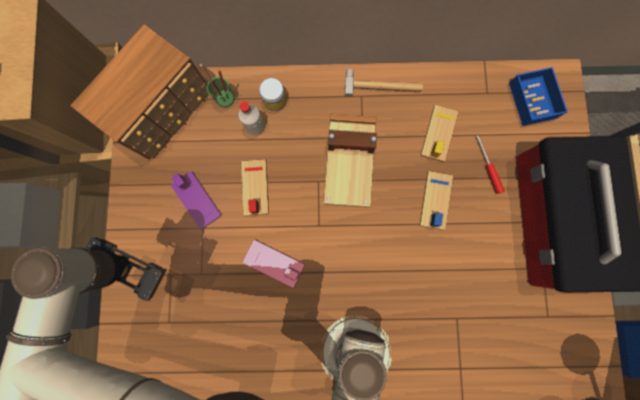

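View pics/scene0.png

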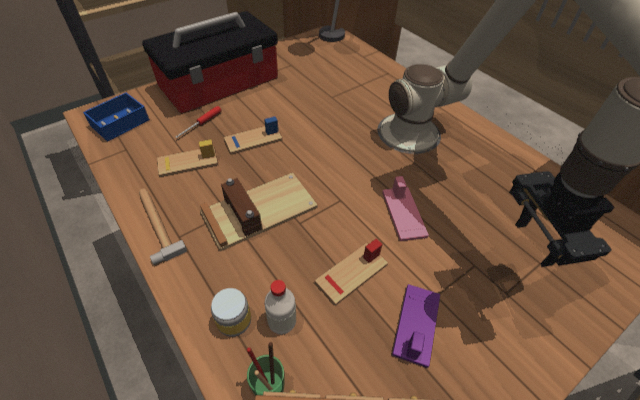

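Top view: the red-gripped pale board is at (255,188), with its grip at (254,206). The other candidates are blue (437,200), yellow (440,133), pink (273,263) and purple (196,199). Only the first is pale wood with a red grip. The press is at (350,165), with its slot opening towards the bottom of the image.

```bash
python3 - <<'E'
from h import *
import pickle
a=pickle.load(open("a.pkl","rb"))
c=a["top"];im=c["img"]
cr=cv2.resize(im[105:225,230:390],None,fx=5,fy=5,interpolation=cv2.INTER_CUBIC); save(cr,"crop1.png")
hsv=cv2.cvtColor(im,cv2.COLOR_RGB2HSV)
def sub(m,x0,y0,x1,y1):
    z=np.zeros_like(m); z[y0:y1,x0:x1]=m[y0:y1,x0:x1]; return z
red=(((hsv[...,0]<6)|(hsv[...,0]>172))&(hsv[...,1]>170)&(hsv[...,2]>60)).astype(np.uint8)*255
for nm,box in(("grip",(240,195,272,218)),("strip",(240,160,272,178))):
    m=sub(red,*box); ys,xs=np.nonzero(m); print(nm,len(xs),xs.min(),xs.max(),ys.min(),ys.max(),xs.mean(),ys.mean())
print(im[185,255],im[185,350],im[185,290],im[185,225],hsv[185,255],hsv[185,350],hsv[185,290])
pale=((hsv[...,0]>12)&(hsv[...,0]<30)&(hsv[...,2]>190)&(hsv[...,1]<150)).astype(np.uint8)*255
for nm,box,z in(("board",(235,150,280,222),14),("bed",(315,145,385,215),15)):
    m=cv2.morphologyEx(sub(pale,*box),cv2.MORPH_CLOSE,np.ones((5,5)))
    cs,_=cv2.findContours(m,0,2); k=max(cs,key=cv2.contourArea); rc=cv2.minAreaRect(k); b=cv2.boxPoints(rc)
    print(nm,rc,b.round(1).tolist()); print(cast(c,b,z).round(1).tolist())
E
```

```text
grip 100 249 257 200 212 252.71 205.81
strip 36 245 261 167 170 253.11111111111111 168.61111111111111
[211 168 110] [212 177 119] [180 124  77] [177 121  78] [ 17 122 211] [ 19 112 212] [ 14 146 180]
board ((254.0, 187.0), (54.0, 24.0), 90.0) [[242.0, 160.0], [266.0, 160.0], [266.0, 214.0], [242.0, 214.0]]
[[607.0, 355.8, 14.0], [605.5, 276.8, 14.0], [427.2, 275.5, 14.0], [428.6, 352.7, 14.0]]
bed ((348.7283935546875, 177.30203247070312), (45.954345703125, 53.506534576416016), 4.085616588592529) [[323.8999938964844, 202.39999389648438], [327.70001220703125, 149.0], [373.6000061035156, 152.3000030517578], [369.70001220703125, 205.60000610351562]]
[[461.4, 89.2, 15.0], [638.4, 73.6, 15.0], [624.2, -76.3, 15.0], [448.0, -57.5, 15.0]]
```

View pics/crop1.png

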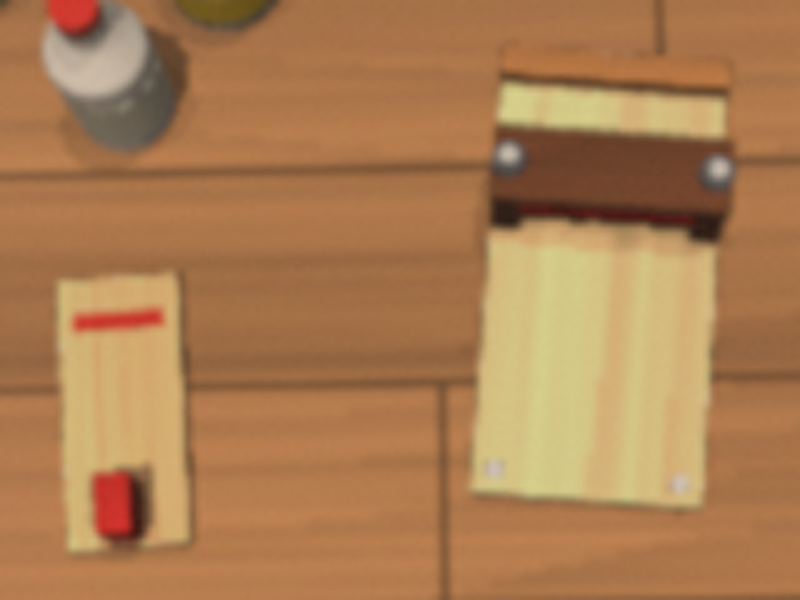

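The crop confirms it: a pale plate with a red strip at its nose (crop y≈320) and a red grip at its tail (115,505). The press bed's near edge runs (472,492)–(703,508), the bolts are at (508,157) and (717,170), and the slot direction is up in the image.

```bash
python3 - <<'E'
from h import *
import pickle
a=pickle.load(open("a.pkl","rb")); c=a["top"]
def px(l): l=np.array(l,float); return (l+.5)/5-.5+[230,105]
def C(l,z): return cast(c,px(l),z)[:,:2]
ang=lambda v: np.degrees(np.arctan2(v[1],v[0]))
B=C([(57,280),(178,272),(190,545),(68,552)],14); print("board",B.round(1).tolist())
nose=(B[0]+B[1])/2; tail=(B[2]+B[3])/2; d=nose-tail; L=np.linalg.norm(d); print("L",L,"W",np.linalg.norm(B[0]-B[1]),"yaw",ang(d)); u=d/L
print("grip from plate",(nose+tail)/2-68*u)
print("grip top",C([(95,474),(130,472),(134,534),(100,538)],68).mean(0))
N=C([(472,492),(703,508)],15); bo=C([(508,152),(717,166)],94)
print("near",N.round(1).tolist(),"w",np.linalg.norm(N[0]-N[1]),"bolts",bo.round(1).tolist())
st=C([(503,77),(728,93)],35); print("stop top face edge",st.round(1).tolist())
for nm,p in(("near",N),("bolt",bo),("stop",st)):
    e=p[0]-p[1]; print(nm,"yaw",ang(e)-90,"mid",p.mean(0).round(1))
m=N.mean(0); u=st.mean(0)-m; print("axis yaw",ang(u),"len(275)",np.linalg.norm(u)); u=bo.mean(0)-m; print("bolt yaw",ang(u),"len(200)",np.linalg.norm(u))
E
```

```text
board [[605.1, 359.0], [608.9, 279.4], [428.4, 270.4], [425.3, 348.8]]
L 180.42566136543843 W 79.69623605174141 yaw 3.059893998557725
grip from plate [449.00050442 310.77211011]
grip top [447.88204193 308.23743578]
near [[459.2, 88.9], [446.2, -58.9]] w 148.32772468272273 bolts [[659.3, 62.5], [647.6, -65.9]]
stop top face edge [[730.3, 63.8], [716.1, -82.7]]
near yaw -5.060094616353396 mid [452.7  15. ]
bolt yaw -5.200081406255251 mid [653.5  -1.7]
stop yaw -5.5074878760917585 mid [723.2  -9.5]
axis yaw -5.1693427630892925 len(275) 271.6071658363677
bolt yaw -4.754450493286867 len(200) 201.45283261974356
```

Request:
play_rows:
  steps:
    - [[2.1,-3.8,1.2],[0,0,0],8.7]
    - [[2.1,-3.8,1.2],[0,0,0],8.7]
    - [[2.1,-3.8,1.2],[0,0,0],8.7]
    - [[2.1,-3.8,1.2],[0,0,0],8.7]
    - [[2.1,-3.8,1.2],[0,0,0],8.7]
    - [[2.1,-3.8,1.2],[0,0,0],8.7]
    - [[2.4,-4.2,1.2],[0,0,0],8.7]
    - [[0,0,0],[0,0,-7.2],8.7]
    - [[0,0,0],[0,0,-7.2],8.7]
    - [[0,0,0],[0,0,-7.2],8.7]
    - [[0,0,0],[0,0,-7.2],8.7]
    - [[0,0,0],[0,0,0],8.7]

```text
time_s: 1.3
position: [449.2, 310.5, 138.1]
tool_rot: [[0.053, -0.999, -0.001], [-0.999, -0.053, -0.001], [0.001, 0.001, -1.0]]
wrist_force: [-0.3, 0.1, -0.3]
grip_width: 86.9
```

```bash
cat >> h.py <<'E'
def togo(P,yaw):
    """P target TCP mm; yaw of board x axis (tool y points... tool x along -board y). Prints shift (tool axes, cm) and rotvec deg (tool)."""
    from scipy.spatial.transform import Rotation as S
    o=r.get_obs(); R=np.array(o["tool_rot"]); y=np.radians(yaw); b=np.array([np.cos(y),np.sin(y),0]); z=np.array([0,0,-1.]); x=np.array([np.sin(y),-np.cos(y),0])
    T=np.c_[x,np.cross(z,x),z]
    print("t",o["time_s"],"pos",np.round(o["position"],1),"F",np.round(o["wrist_force"],1),"M",np.round(o["torque"],2),"w",round(o["grip_width"],1))
    print("shift cm",np.round(R.T@(np.array(P)-o["position"])/10,2),"turn",np.round(S.from_matrix(R.T@T).as_rotvec(degrees=True),2), "j",np.round(o["joints"],0))
E
python3 - <<'E'
from h import *
togo([448.6,309.7,28],3.06)
o=r.get_obs(); w=r.get_image("wrist"); save(w["img"],"w1.png"); print(np.round(w["mount"],3).tolist(),np.round(w["K"],1).tolist())
# project expected grip top centre & plate corners
M=np.array(w["mount"]); R=np.array(o["tool_rot"]); p=np.array(o["position"])
u=np.array([np.cos(np.radians(3.06)),np.sin(np.radians(3.06)),0]);v=np.array([-u[1],u[0],0]); g=np.array([448.6,309.7,0])
for nm,P in(("griptop",g+[0,0,68]),("noseL",g+158*u+40*v+[0,0,14]),("noseR",g+158*u-40*v+[0,0,14])):
    q=np.linalg.inv(M)@np.r_[R.T@(P-p),1]; k=w["K"]@q[:3]; print(nm,(k[:2]/k[2]).round(1))
E
```

```text
t 1.3 pos [449.2 310.5 138.1] F [-0.3  0.1 -0.3] M [-0.06 -0.06  0.  ] w 86.9
shift cm [ 0.07  0.05 11.01] turn [ 0.04 -0.03 -0.01] j [ 52.  19. -18.  -0. -54.  41.]
[[1.0, 0.0, -0.001, 0.226], [-0.0, 0.965, 0.262, -72.057], [0.001, -0.262, 0.965, -162.468], [0.0, 0.0, 0.0, 1.0]] [[338.0, 0.0, 318.5], [0.0, 338.0, 201.2], [0.0, 0.0, 1.0]]
griptop [319.4 214.1]
noseL [266.2  -8. ]
noseR [372.5  -8.1]
```

View pics/w1.png

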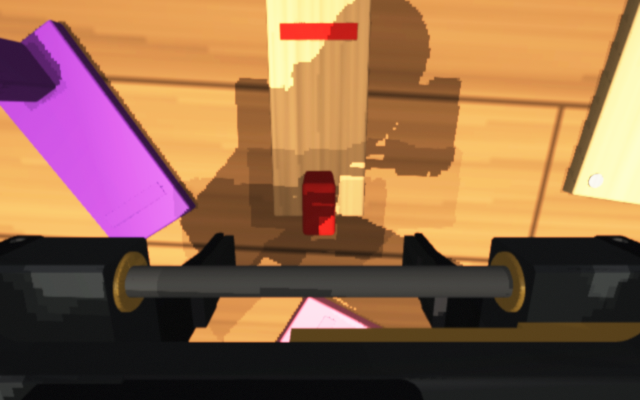

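The wrist view shows the red grip centred at column 319 between the fingers (columns 302–336, rows 171–236), as predicted. The plate is straight and the purple and pink boards are clear. I'll descend and grasp.

Request:
play_rows:
  steps:
    - [[0.03,0,2.5],[0,0,0],8.7]
    - [[0.04,0,2.5],[0,0,0],8.7]
    - [[0,0,2.5],[0,0,0],8.7]
    - [[0,0,2.0],[0,0,0],8.7]
    - [[0,0,1.0],[0,0,0],8.7]
    - [[0,0,0.5],[0,0,0],8.7]
    - [[0,0,0],[0,0,0],8.7]

```text
time_s: 2.05
position: [449.4, 310.2, 28.4]
tool_rot: [[0.053, -0.999, -0.0], [-0.999, -0.053, -0.0], [0.0, 0.0, -1.0]]
wrist_force: [-1.0, -0.3, 0.1]
grip_width: 86.9
```

Request:
play_rows:
  steps:
    - [[0,0,0],[0,0,0],4]
    - [[0,0,0],[0,0,0],2]
    - [[0,0,0],[0,0,0],2]
    - [[0,0,0],[0,0,0],2]
    - [[0,0,0],[0,0,0],2]
    - [[0,0,0],[0,0,0],2]
    - [[0,0,0],[0,0,0],2]
    - [[0,0,0],[0,0,0],2]

```text
time_s: 2.85
position: [449.4, 310.1, 28.5]
tool_rot: [[0.054, -0.999, -0.0], [-0.999, -0.054, -0.0], [0.0, 0.0, -1.0]]
wrist_force: [-0.4, 0.8, 1.4]
grip_width: 31.4
```

Request:
play_rows:
  steps:
    - [[0,0,0],[0,0,0],1]
    - [[0,0,0],[0,0,0],1]
    - [[0,0,0],[0,0,0],1]
    - [[0,0,0],[0,0,0],1]
    - [[0,0,0],[0,0,0],1]

```text
time_s: 3.35
position: [449.4, 310.1, 28.5]
tool_rot: [[0.054, -0.999, 0.0], [-0.999, -0.054, 0.0], [-0.0, -0.0, -1.0]]
wrist_force: [0.0, 0.7, -0.9]
grip_width: 24.3
```

Request:
play_rows:
  steps:
    - [[0,0,-1.5],[0,0,0],1]
    - [[0,0,-3],[0,0,0],1]
    - [[1.5,0.1,-1],[0,0,0],1]
    - [[3,0.25,0],[0,0,0],1]
    - [[3.2,0.25,0],[0,0,0],1]
    - [[3.2,0.25,0],[0,0,0],1]
    - [[3.2,0.25,0],[0,0,0],1]
    - [[3.2,0.25,0],[0,0,0],1]
    - [[3.2,0.25,0],[0,0,0],1]
    - [[3.2,0.25,0],[0,0,0],1]
    - [[3.2,0.25,0],[0,0,0],1]
    - [[2.4,0.16,0],[0,0,0],1]

```text
time_s: 4.55
position: [440.6, 13.7, 82.9]
tool_rot: [[0.052, -0.999, -0.002], [-0.999, -0.052, -0.0], [0.0, 0.002, -1.0]]
wrist_force: [0.3, 0.9, -1.3]
grip_width: 23.7
```

Request:
play_rows:
  steps:
    - [[0,0,0],[0,0,4.1],1]
    - [[0,0,0],[0,0,4.1],1]
    - [[0,0,0],[0,0,0],1]
    - [[0,0,0],[0,0,0],1]

```text
time_s: 4.95
position: [441.8, 15.7, 83.2]
tool_rot: [[-0.088, -0.996, -0.001], [-0.996, 0.088, -0.0], [0.0, 0.001, -1.0]]
wrist_force: [0.4, 0.1, -0.6]
grip_width: 23.9
```

```bash
python3 - <<'E'
from h import *
import pickle
togo([442.7,15.8,28.5+17],-5.1)
a={n:r.get_image(n) for n in("scene","top")}; a["obs"]=r.get_obs(); a["wrist"]=r.get_image("wrist"); pickle.dump(a,open("b.pkl","wb"))
A=cv2.resize(a["scene"]["img"][140:260,180:340],None,fx=5,fy=5,interpolation=cv2.INTER_CUBIC); save(A,"s2.png"); save(a["wrist"]["img"],"w2.png")
E
```

```text
t 4.95 pos [441.8  15.7  83.2] F [ 0.4  0.1 -0.6] M [-0.    0.07  0.04] w 23.9
shift cm [-0.02 -0.1   3.77] turn [ 0.06 -0.02  0.04] j [ 23.  14. -35.  -0. -41.  62.]
```

View pics/w2.png

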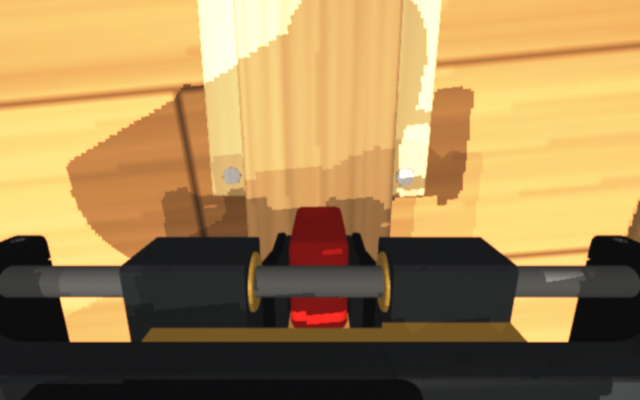

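View pics/s2.png

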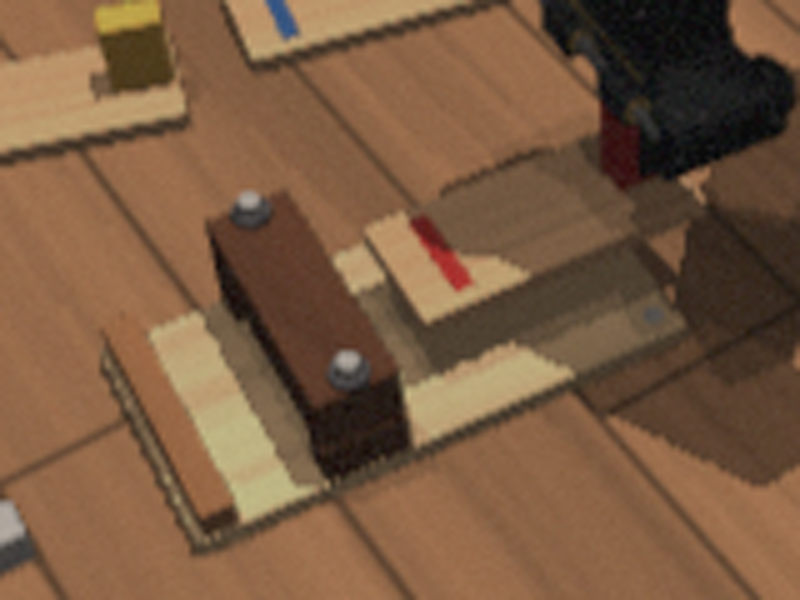

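Wrist view: the bed screws (231 and 405, mid 318) and the board edges (243–393, mid 318) are centred and parallel. Scene view: the nose is short of the beam and the board is level. Next I'll lower it to about 2 mm above the bed, then slide it in.

Request:
play_rows:
  steps:
    - [[0,0,1.5],[0,0,0],1]
    - [[0,0,1.5],[0,0,0],1]
    - [[0,0,0.5],[0,0,0],1]
    - [[0,0,0.2],[0,0,0],1]
    - [[0,0,0],[0,0,0],1]
    - [[0,-0.5,0],[0,0,0],1]
    - [[0,-1,0],[0,0,0],1]
    - [[0,-1,0],[0,0,0],1]
    - [[0,-1,0],[0,0,0],1]
    - [[0,-1,0],[0,0,0],1]
    - [[0,-0.5,0],[0,0,0],1]
    - [[0,0,0],[0,0,0],1]

```text
time_s: 6.3
position: [493.2, 11.8, 46.4]
tool_rot: [[-0.09, -0.996, 0.0], [-0.996, 0.09, 0.0], [-0.0, -0.0, -1.0]]
wrist_force: [0.2, -0.9, -2.1]
grip_width: 23.3
```

```bash
python3 - <<'E'
from h import *
togo([569.2,4.6,45.5],-5.1)
w=r.get_image("wrist"); save(w["img"],"w3.png")
E
```

```text
t 6.3 pos [493.2  11.8  46.4] F [ 0.2 -0.9 -2.1] M [-0.02  0.09  0.02] w 23.3
shift cm [ 0.03 -7.63  0.09] turn [-0.01  0.   -0.04] j [ 20.  22. -31.   0. -38.  65.]
```

View pics/w3.png

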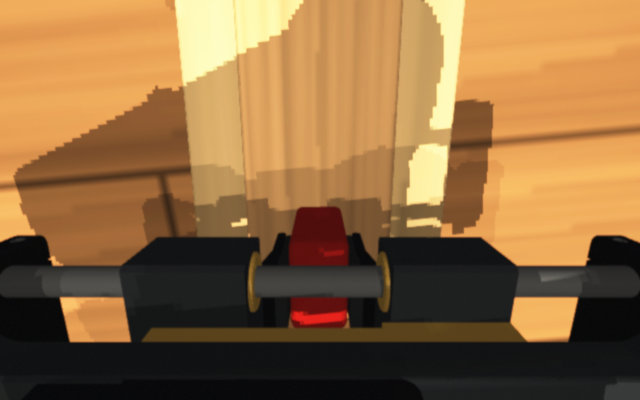

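The nose is now entering under the beam. The board (238–402) is centred on the bed (176–467) and no force shows. Carrying on to just short of the stop.

Request:
play_rows:
  steps:
    - [[0,-0.5,0],[0,0,0],1]
    - [[0,-1,0],[0,0,0],1]
    - [[0,-1,0],[0,0,0],1]
    - [[0,-1,0],[0,0,0],1]
    - [[0,-1,0],[0,0,0],1]
    - [[0,-1,0],[0,0,0],1]
    - [[0,-0.6,0],[0,0,0],1]
    - [[0,0,0],[0,0,0],1]
    - [[0,0,0],[0,0,0],1]

```text
time_s: 7.25
position: [552.7, 6.3, 46.3]
tool_rot: [[-0.09, -0.996, -0.001], [-0.996, 0.09, -0.0], [0.0, 0.001, -1.0]]
wrist_force: [-1.0, -0.7, -0.7]
grip_width: 23.8
```

Request:
play_rows:
  steps:
    - [[0,0,0.1],[0,0,0],1]
    - [[0,0,0.1],[0,0,0],1]
    - [[0,0,0],[0,0,0],1]
    - [[0,0,0],[0,0,0],1]

```text
time_s: 7.65
position: [552.9, 6.4, 44.6]
tool_rot: [[-0.089, -0.996, -0.0], [-0.996, 0.089, -0.0], [0.0, 0.0, -1.0]]
wrist_force: [-0.7, -0.1, -1.5]
grip_width: 23.8
```

Request:
play_rows:
  steps:
    - [[0,-0.4,0],[0,0,0],1]
    - [[0,-0.4,0],[0,0,0],1]
    - [[0,-0.3,0],[0,0,0],1]
    - [[0,0,0],[0,0,0],1]
    - [[0,0,0],[0,0,0],1]

```text
time_s: 8.15
position: [564.1, 5.4, 44.4]
tool_rot: [[-0.089, -0.996, -0.0], [-0.996, 0.089, -0.0], [0.0, 0.0, -1.0]]
wrist_force: [-0.9, 0.4, -1.1]
grip_width: 23.8
```

Request:
play_rows:
  steps:
    - [[0,-0.2,0],[0,0,0],1]
    - [[0,0,0],[0,0,0],1]
    - [[0,0,0],[0,0,0],1]

```text
time_s: 8.45
position: [566.0, 5.3, 44.5]
tool_rot: [[-0.089, -0.996, -0.0], [-0.996, 0.089, -0.0], [0.0, 0.0, -1.0]]
wrist_force: [0.1, -0.6, -1.7]
grip_width: 24.0
```

Request:
play_rows:
  steps:
    - [[0,-0.2,0],[0,0,0],1]
    - [[0,0,0],[0,0,0],1]
    - [[0,0,0],[0,0,0],1]

```text
time_s: 8.75
position: [568.1, 5.1, 44.5]
tool_rot: [[-0.089, -0.996, -0.0], [-0.996, 0.089, 0.0], [0.0, 0.0, -1.0]]
wrist_force: [-0.1, -0.8, -0.4]
grip_width: 23.7
```

Request:
play_rows:
  steps:
    - [[0,-0.15,0],[0,0,0],1]
    - [[0,0,0],[0,0,0],1]
    - [[0,0,0],[0,0,0],1]

```text
time_s: 9.05
position: [568.9, 4.9, 44.3]
tool_rot: [[-0.089, -0.996, -0.002], [-0.996, 0.089, -0.0], [0.0, 0.001, -1.0]]
wrist_force: [-1.9, 0.4, -0.9]
grip_width: 23.5
```

Request:
play_rows:
  steps:
    - [[0,-0.15,0],[0,0,0],1]
    - [[0,0,0],[0,0,0],1]
    - [[0,0,0],[0,0,0],1]

```text
time_s: 9.35
position: [568.9, 4.7, 44.1]
tool_rot: [[-0.09, -0.996, -0.005], [-0.996, 0.09, -0.0], [0.001, 0.004, -1.0]]
wrist_force: [-5.5, 1.9, 1.2]
grip_width: 23.8
```

```bash
python3 - <<'E'
from h import *
togo([569.2,4.6,43.5],-5.1)
a=r.get_image("scene")["img"]; b=r.get_image("top")["img"]
f=lambda m:cv2.resize(m,(400,400),interpolation=cv2.INTER_CUBIC)
save(np.hstack([f(a[170:250,190:270]),f(b[105:165,320:380])]),"s3.png")
E
```

```text
t 9.35 pos [568.9   4.7  44.1] F [-5.5  1.9  1.2] M [0.55 1.57 0.02] w 23.8
shift cm [ 0.01 -0.03  0.06] turn [ 0.26 -0.04 -0.05] j [ 17.  28. -20.  -0. -43.  68.]
```

View pics/s3.png

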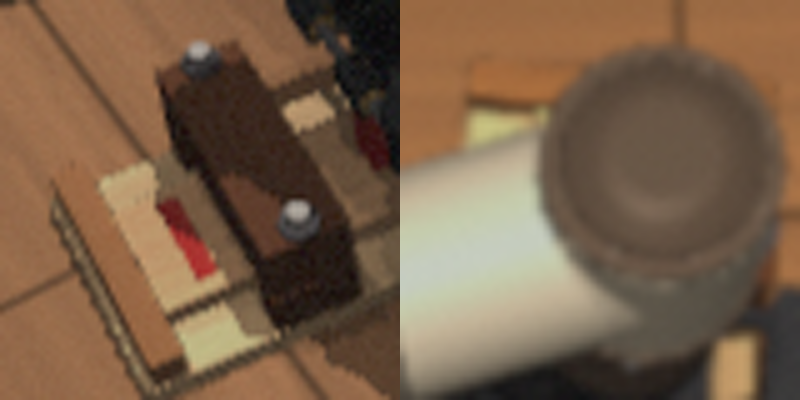

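Scene crop: the nose, with its red strip, is past the beam and touching the stop strip. At x≈569, the predicted home, a 5.5 N push-back has appeared. Now I'll set it down on the bed, keeping the nose at the stop.

Request:
play_rows:
  steps:
    - [[0,0,0.05],[0,0,0],1]
    - [[0,0,0.05],[0,0,0],1]
    - [[0,0,0],[0,0,0],1]
    - [[0,0,0],[0,0,0],1]

```text
time_s: 9.85
position: [568.8, 4.7, 43.6]
tool_rot: [[-0.09, -0.996, -0.004], [-0.996, 0.09, -0.0], [0.001, 0.004, -1.0]]
wrist_force: [-7.3, 2.1, 3.3]
grip_width: 23.5
```

Request:
play_rows:
  steps:
    - [[0,-0.05,0.04],[0,0,0],1]
    - [[0,0,0],[0,0,0],1]
    - [[0,0,0],[0,0,0],1]

```text
time_s: 10.15
position: [568.8, 4.6, 43.5]
tool_rot: [[-0.09, -0.996, -0.005], [-0.996, 0.09, -0.0], [0.001, 0.005, -1.0]]
wrist_force: [-8.5, 2.0, 5.9]
grip_width: 23.9
```

Contact with both the bed (5.9 N) and the stop (8.5 N). Opening a little first, then fully, then lifting.

Request:
play_rows:
  steps:
    - [[0,0,0],[0,0,0],3.2]
    - [[0,0,0],[0,0,0],3.2]
    - [[0,0,0],[0,0,0],3.2]
    - [[0,0,0],[0,0,0],5]
    - [[0,0,0],[0,0,0],5]
    - [[0,0,0],[0,0,0],5]
    - [[0,0,0],[0,0,0],5]

```text
time_s: 10.85
position: [571.7, 4.7, 43.1]
tool_rot: [[-0.089, -0.996, 0.0], [-0.996, 0.089, -0.0], [0.0, -0.0, -1.0]]
wrist_force: [0.0, 0.8, -0.4]
grip_width: 48.6
```

Request:
play_rows:
  steps:
    - [[0,0,-1],[0,0,0],5]
    - [[0,0,-2],[0,0,0],5]
    - [[0,0,-3],[0,0,0],5]
    - [[0,0,-3],[0,0,0],5]
    - [[0,2,-4],[0,0,0],5]
    - [[0,4,-2],[0,0,0],5]
    - [[0,4,0],[0,0,0],5]
    - [[0,4,0],[0,0,0],5]
    - [[-4,0,0],[0,0,0],5]
    - [[-5,0,0],[0,0,0],5]
    - [[-5,0,0],[0,0,0],5]
    - [[0,0,0],[0,0,0],5]

```text
time_s: 12.05
position: [445.7, 161.4, 194.4]
tool_rot: [[-0.083, -0.997, 0.003], [-0.997, 0.083, 0.002], [-0.002, -0.003, -1.0]]
wrist_force: [0.7, -0.7, -0.2]
grip_width: 49.9
```

```bash
python3 - <<'E'
from h import *
togo([569.2,4.6,43.5],-5.1)
a=r.get_image("scene")["img"]; b=r.get_image("top"); cv2.imwrite("top_end.png",b["img"][:,:,::-1])
save(np.hstack([cv2.resize(a[150:250,180:340],(400,250),interpolation=cv2.INTER_CUBIC),cv2.resize(b["img"][110:210,270:430],(400,250),interpolation=cv2.INTER_CUBIC)]),"s4.png")
save(cv2.resize(b["img"][112:212,310:390],None,fx=6,fy=6,interpolation=cv2.INTER_CUBIC),"t4.png")
E
```

```text
t 12.05 pos [445.7 161.4 194.4] F [ 0.7 -0.7 -0.2] M [-0.07  0.06  0.02] w 49.9
shift cm [ 14.64 -13.56  15.1 ] turn [-0.18  0.14  0.33] j [ 40.   9. -23.   0. -59.  46.]
```

View pics/t4.png

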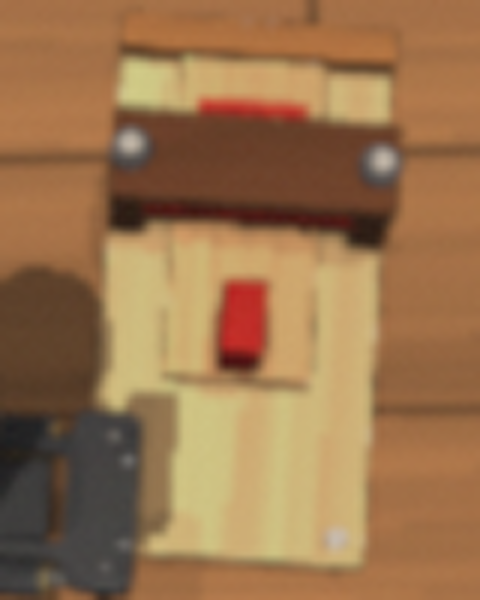

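View pics/s4.png

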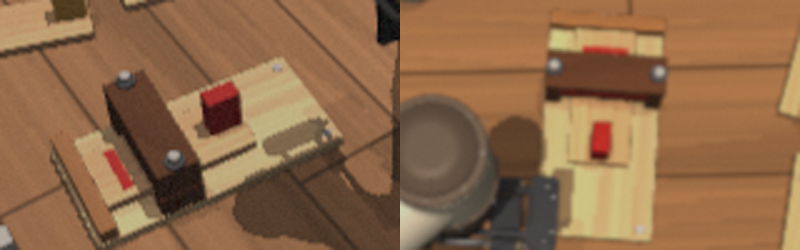

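Final views: the board lies flat between the posts. Its tail edge runs (163,375)–(308,387), with no gap visible at the stop and the arm clear. I'll run a quick numeric check, then hand in.

```bash
python3 - <<'E'
from h import *
import pickle
c=pickle.load(open("a.pkl","rb"))["top"]
l=np.array([(163,375),(308,387)],float); p=cast(c,(l+.5)/6-.5+[310,112],29)[:,:2]
y=np.radians(-5.1);u=np.array([np.cos(y),np.sin(y)]);v=np.array([-u[1],u[0]]);m=p.mean(0)-[627,-.6];e=p[0]-p[1]
x=m@u; print("tail x (home -80)",x,"y",m@v,"yaw",np.degrees(np.arctan2(e[1],e[0]))-90,"w",np.linalg.norm(e))
if abs(x+80)<5 and abs(m@v)<5: r.sign_off(); print("handed in")
E
```

```text
tail x (home -80) -81.16937887749265 y 0.9810706900492383 yaw -5.964594946829848 w 77.70127716137438
the job is handed in; nothing more can be done
handed in
```

The red-grip board is in the press with its nose at the stop strip, lying flat on the bed and released, and the job is handed in at about 12 s of the 42 s allowed. I lifted it by the grip, lined it up in front of the slot, slid it under the beam between the posts, set it down on the bed, and backed the arm away.

**Contact:** just before release it was pressing about 8.5 N against the stop and 6 N on the bed. When the gripper opened, its fingers sprang about 3 mm forward.

**Position after release:** measured from the top camera, the tail is at slot x −81 mm (home is −80) and y is 1 mm off centre.

**Straightness:** the board's yaw reads −6.0° against the slot's −5.1°; the difference is roughly the pixel error of the measurement. The pictures show no gap at the stop.

**Other boards:** I never touched the blue, yellow, pink and purple ones. No check failed.

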